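# Open the ripening box's casement to its widest stay hole

### The job

Air the tomatoes: lift the stay bar of the glazed box off its pin, draw the little casement window open with it, and drop the hole nearest the window over the pin so that the bar lies flat again and the window stays wide open.

Things in the scene. Friction and masses are not known exactly. Their poses are not given: they have to be found in the camera images.
- stay_knob (a point): On the axis of the upright round wooden knob (22 mm wide, 38 mm tall) at the tail of the stay, 24 mm above the bar's top face, 59 mm above the worktop when the bar lies flat. x: along the bar, away from the window; z: up from the bar. The stay is a flat steel bar 40 wide, 5 thick, with three 26 mm holes; underside 30 mm up. It pivots at the window's foot: swivels, tips up, falls when let go.
- hole_near (a point): Centre of the stay hole nearest the window, mid-thickness, 127 mm from the knob and 85 mm from the pivot along the bar (other holes 127 and 169 mm, knob 212 mm from the pivot). Axes as stay_knob. Starts 84 mm short of the pin, which is in the outermost hole. It rises 0.4 times as far as the knob: lift the knob 50 mm to pass the bar over the pin.
- pin_top (a point): Rounded tip of the fixed upright steel pin, 8 mm across, on the 15 mm thick sill board of the box; the tip is 41 mm above the worktop, 6 mm above the top face of the flat bar. z is up. The bar lies level at pin height by itself, just above a 13 mm wide collar on the pin's foot.
- ripening_box: Fixed wood and glass box at the robot's left, 340 wide, 150 deep, 170 mm high; origin under the middle of its front face; -x points out of the front over the sill. Its casement (198 mm wide, top 150 mm up) swings out on the +y side. Pulling the knob along the bar, away from the box, opens it: under 2 N, stays where left, and the bar's heading is the same again at the last hole (within 8 degrees).

How it is judged:
At the end, for the whole second after the job is handed in: The stay's hole nearest the window sits over the pin (centres within 14 mm seen from above, the hole's centre more than 5 mm below the pin's tip) and the bar lies flat again (within 0.06 rad of level, knob point lower than 68 mm), let go (horizontal distance between hole_near and pin_top below 0.014 m and z of hole_near in the frame of pin_top below -0.005 m and height (world z) of stay_knob below 0.068 m and angle between stay_knob's own z axis and vertical below 0.06 rad); the robot touches nothing.
It also fails if it takes over 35 s, if anything falls off the work surface, if the arm or the gripper's body presses on something with over 40 N, if the wrist force passes 120 N, or if a joint passes its speed limit or range.

### The arm

A 7-joint arm with a two-finger parallel gripper is mounted at the origin on the work surface; the furniture and walls round the work are solid. World frame = base frame: x ahead of the robot, y to its left, z up, the work surface at z = 0. Lengths are in m, angles in rad, forces in N, time in s.
With the tool pointing down it reaches from about 0.4 to 0.85 m from the base axis. Payload 6.9 kg.
Tool frame: the origin (TCP) lies between the finger pads; the fingertips stand 14 mm ahead of it and the grasp point (between the pads) lies 5 mm behind it; z points along the fingers, y is the line along which they close (so a half turn about z gives the same grasp; the last joint's range is limited). The gripper opens to 85 mm and grips with 20 to 120 N. Pads are 22 mm wide; open, the fingers measure 114 mm over their backs; the gripper's body (76 mm by 85 mm) begins 54 mm behind the grasp point. The pads swing forward as they close: fully open they stand 13 mm farther back than shut.
Start: joints at [-1.117, 0.507, -0.238, 1.5, 0.126, 1.149, -0.155], TCP at [0.213, 0.588, 0.225] pointing down, gripper open.
Joint ranges: [-3.08, 3.08], [-0.24, 2.05], [-1.43, 1.35], [0, 2.5], [-1.52, 4.66], [0.17, 1.96], [-2.89, 2.89]. Speed limits (rad/s): [2.39, 2.39, 3.14, 3.14, 3.14, 3.14, 3.14].

### API

Orientations are given as [roll, pitch, yaw] about the fixed x, y, z axes, in that order (R = Rz(yaw) Ry(pitch) Rx(roll)).
In Python, from plant import get_state, eyes, r gives the robot as it stands. The module is installed in compiled form; this text tells all that it offers.
- The arm moves only by the shell command python3 -m jog 'ROWS' [OPENING]. ROWS is a JSON object of lists of equal length, an entry for each row: "offset": the shift along the world's x, y, z in m, a list of three; "yaw": the turn about the world's z in rad. A call has 1 to 20 rows; each row shifts and turns the commanded pose from where the row before left it; what a row does not reach is not made up. A row lasts 1/10 s, in which the tool goes at most 50 mm and 8.59 degrees, less where a joint would pass 70% of its speed; a pose out of reach is approached as far as the arm can. A call is refused whole if a number of a shift passes 0.05 or a number of a turn 0.15, either way. A call with a gripper value outside its range is refused whole. OPENING is the closure, from 0 (fully open) to 1 (shut), set as the call begins (- or left out, the last holds). The fingers move at their own pace and stop on an object; the grip force is fixed at half the most. Time passes only in rows, so rows that do not move let the fingers close. It gives the time, the measured TCP pose, the force, the opening and the grip force at its end, in the units of the state.
- get_state(): the state, without advancing time (a new reading comes with each control period).
- eyes.read_camera(name): name is "scene" or "top"; returns a dict with "img" (400x640x3 uint8, red, green, blue), "depth" (400x640 float32, m along the optical axis (not along the pixel's ray), 0 where there is no reading), "camera_matrix" (3x3 intrinsics, pixels), "xyz" and "attitude" of the camera in the world. Camera axes: x right, y down, z forward; pixel columns grow to the right and rows downward; lengths in m; the calibration is good to about 2 mm. A picture is of the moment at which its call begins.
- r.finish_job(): hands the job in; it is judged then, once.
Trained networks look in a picture, given as the dict that the camera call returned (one of the last four; its "shot" number tells which), for a name from the list of things; names that differ only in an ending like _2 or _b are one class to them, and where a whole thing is asked for, a point or a joint stands for the part that bears it (a point fixed in the world has none). Each returns a list of dicts, best first, with "p" (0 to 1); they miss things now and then, are a little off and sometimes report something else, mostly with a low value. They report only what shows in the picture. A call takes as long as a camera call.
- eyes.boxes_of(picture, name): "point" ([column, row] as shares, 0 to 1, of the picture: columns of its width, rows of its height, amid what is visible of it).
- eyes.place_of(picture, name): "point" ([column, row] as shares, 0 to 1, of the picture: columns of its width, rows of its height: a listed point, or the origin of a listed thing).
The state is a dict: "clock": time; "joints": joint angles; "joint_velocities": joint speeds; "effort": joint torques, N m; "ee_pos": TCP position; "ee_rot": TCP orientation; "wrist_force": force on the tool from outside, world axes, zero at the start; "ft_torque": the same for the moment, N m; "width": finger opening in m; "grip_force": force on a finger pad.
Only numpy, scipy, OpenCV 4.12 (cv2) and the standard library are available. Lean on these libraries where they do the work, as an engineer would, in place of code of your own. Each camera call takes 0.05 s, during which the arm holds its last target. There are 200 camera calls.

## Working session

There is one attempt and no reset: what is moved stays moved. The work goes in short steps, Python scripts to look and compute and a shell command to move; the robot and the scene stay as the last step left them, time stands still between calls to the robot, and variables do not carry over. Pictures are saved under pics/ and viewed, at most 10 in all, crops included, and the job is handed in when it is done.

```bash
mkdir -p pics
cat > h.py <<'E'
from plant import get_state, eyes, r
import numpy as np, cv2
from scipy.spatial.transform import Rotation as R
def cam(n):
    p=eyes.read_camera(n); return p
def rot(a):
    a=np.array(a,float)
    if a.shape==(3,3): return a
    return R.from_euler('xyz',a).as_matrix() if a.size==3 else R.from_quat(a).as_matrix()
def ray(p,uv):
    K=np.array(p["camera_matrix"]); d=np.linalg.solve(K,[uv[0],uv[1],1.]); return rot(p["attitude"])@d
def at_z(p,uv,z):
    d=ray(p,uv); o=np.array(p["xyz"]); return o+d*(z-o[2])/d[2]
def at_depth(p,uv):
    D=p["depth"][int(uv[1])-1:int(uv[1])+2,int(uv[0])-1:int(uv[0])+2]; D=D[D>0]
    return np.array(p["xyz"])+ray(p,uv)*np.median(D) if D.size else None
def find(p,n,f="place_of"):
    return [(np.array(d["point"])*[640,400],d["p"]) for d in getattr(eyes,f)(p,n)]
E
python3 - <<'E'
from h import *
np.set_printoptions(precision=4,suppress=True)
s=get_state();print(s["clock"],s["ee_pos"],s["ee_rot"],s["width"])
for n in("scene","top"):
    p=cam(n);cv2.imwrite(f"pics/{n}0.png",p["img"][:,:,::-1]);print(n,p["xyz"],p["attitude"])
    for t,z in(("stay_knob",.059),("hole_near",.0325),("pin_top",.041),("ripening_box",0)):
        for uv,c in find(p,t)[:2]: print(t,uv,c,at_z(p,uv,z),at_depth(p,uv))
E
```

```text
0.0 [0.2129 0.5871 0.2237] [-3.1398  0.      2.7938] 0.08521377374420604
scene [ 0.2493 -0.107   0.7256] [-2.5057 -0.0104 -0.8298]
stay_knob [337.408 226.92 ] 0.87 [0.5988 0.1261 0.059 ] [0.5921 0.1216 0.0717]
hole_near [317.184 186.48 ] 0.86 [0.662  0.234  0.0325] [0.6725 0.2426 0.0149]
pin_top [329.216 215.72 ] 0.75 [0.6174 0.1618 0.041 ] [0.6308 0.1716 0.0161]
ripening_box [276.8  165.32] 0.73 [0.6634 0.3619 0.    ] [0.6343 0.3289 0.0511]
top [0.4691 0.2592 0.8893] [-2.9533 -0.0164 -1.5439]
stay_knob [380.928 221.08 ] 0.65 [0.5916 0.1214 0.059 ] [0.5895 0.1237 0.0728]
hole_near [323.2 186.4] 0.6 [0.6636 0.2352 0.0325] [0.6673 0.2348 0.0165]
pin_top [360.896 211.08 ] 0.82 [0.6133 0.1587 0.041 ] [0.6134 0.1586 0.0404]
ripening_box [267.904 186.32 ] 0.83 [0.6676 0.3514 0.    ] [0.634  0.3358 0.1505]
```

Run:
```python
import cv2,numpy as np
a=cv2.imread("pics/scene0.png")[80:320,180:500];b=cv2.imread("pics/top0.png")[80:320,180:500]
cv2.imwrite("pics/a.png",np.hstack([cv2.resize(a[:, 20:270],None,fx=1.6,fy=1.6),cv2.resize(b[:,0:250],None,fx=1.6,fy=1.6)]))
```

```text
(no output)
```

View pics/a.png

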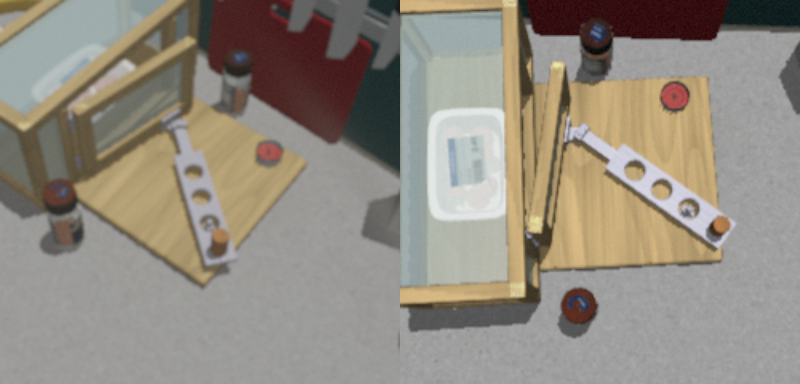

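View pics/scene0.png

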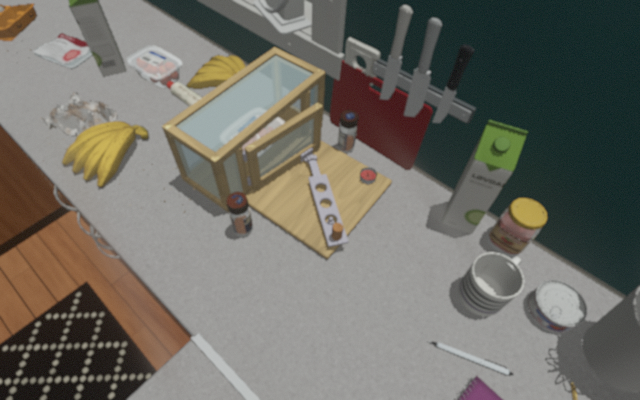

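The pictures show the bar running from the window foot to the orange knob (scene ≈337,227; top ≈381,221), with the pin in the outermost hole. The networks' points agree with that. Next I refine the knob and pin using depth.

```bash
cat >> h.py <<'E'
def cloud(p):
    v,u=np.mgrid[0:400,0:640]; K=np.array(p["camera_matrix"])
    d=np.stack([u.ravel(),v.ravel(),np.ones(u.size)]); return (np.array(p["xyz"])[:,None]+rot(p["attitude"])@(np.linalg.solve(K,d)*p["depth"].ravel())).T, p["img"].reshape(-1,3)
def near(P,c,rad,z0,z1): return (np.hypot(P[:,0]-c[0],P[:,1]-c[1])<rad)&(P[:,2]>z0)&(P[:,2]<z1)
E
python3 - <<'E'
from h import *
np.set_printoptions(precision=4,suppress=True)
for n in("scene","top"):
    p=cam(n);P,C=cloud(p)
    m=near(P,(.595,.124),.035,.066,.085);q=P[m];print(n,m.sum(),q.mean(0),q.min(0),q.max(0))
    m=near(P,(.64,.2),.13,.028,.045)&(np.ptp(C.astype(int),axis=1)<45);q=P[m][:,:2]
    (c,wh,a)=cv2.minAreaRect(q.astype(np.float32));print("bar",m.sum(),q.mean(0),wh,a,P[m][:,2].mean())
    w=np.linalg.eigh(np.cov(q.T))[1][:,1];print("dir",np.arctan2(w[1],w[0]))
E
```

```text
scene 96 [0.5926 0.1209 0.0716] [0.5836 0.1109 0.0663] [0.6033 0.1323 0.0748]
bar 1303 [0.6438 0.2069] (0.23410511016845703, 0.17712754011154175) 79.66690063476562 0.03474372697898537
dir 1.0840800700993087
top 101 [0.5906 0.1254 0.0726] [0.5804 0.1155 0.0663] [0.6013 0.1352 0.0764]
bar 1540 [0.6438 0.2038] (0.23560042679309845, 0.17059411108493805) 76.18047332763672 0.03552255196297358
dir 0.9828196508358403
```

```bash
python3 -m jog '{"offset":[[0.032,-0.0385,0],[0.032,-0.0385,0],[0.032,-0.0385,0],[0.032,-0.0385,0],[0.032,-0.0385,0],[0.032,-0.0385,0],[0.032,-0.0385,0],[0.032,-0.0385,0],[0.032,-0.0385,0],[0.032,-0.0385,0],[0.032,-0.0385,0],[0.03,-0.0385,0],[0,0,0],[0,0,0]],"yaw":[-0.13,-0.13,-0.13,-0.13,-0.13,-0.13,-0.13,-0.13,-0.13,-0.13,-0.13,-0.13,-0.13,-0.08]}' 0
```

```text
clock: 2.0
ee_pos: [0.5955, 0.1238, 0.2244]
ee_rot: [3.141, 0.001, 1.015]
wrist_force: [0.2, 1.2, 0.1]
width: 0.0854
grip_force: 0.0
```

```bash
python3 -m jog '{"offset":[[-0.003,0,-0.04],[0,0,-0.04],[0,0,-0.04],[0,0,-0.03],[0,0,-0.016],[0,0,0]],"yaw":[0,0,0,0,0,0]}' 0 && python3 -m jog '{"offset":[[0,0,0],[0,0,0],[0,0,0],[0,0,0],[0,0,0],[0,0,0],[0,0,0],[0,0,0]],"yaw":[0,0,0,0,0,0,0,0]}' 1
```

```text
clock: 2.6
ee_pos: [0.5899, 0.126, 0.0561]
ee_rot: [-3.138, 0.003, 1.024]
wrist_force: [-0.0, -0.5, 0.0]
width: 0.0857
grip_force: 0.0
clock: 3.4
ee_pos: [0.5918, 0.1262, 0.0587]
ee_rot: [3.141, -0.0, 1.024]
wrist_force: [0.1, 0.7, 0.9]
width: 0.018
grip_force: 58.6
```

```bash
python3 -m jog '{"offset":[[0,0,0.01],[0,0.001,0.01],[0.001,0.001,0.01],[0.001,0.001,0.01],[0.001,0.002,0.01],[0.001,0.002,0.008],[0,0,0],[0,0,0]],"yaw":[0,0,0,0,0,0,0,0]}'
python3 - <<'E'
from h import *
a=cam("scene");b=cam("top")
for p,t in((a,"scene"),(b,"top")):
  for n in("stay_knob","hole_near"): print(t,n,[(u.round(1),c) for u,c in find(p,n)[:1]])
f=lambda p,x,y:cv2.resize(p["img"][y:y+200,x:x+200,::-1],None,fx=2,fy=2)
cv2.imwrite("pics/b.png",np.hstack([f(a,220,90),f(b,230,100)]))
E
```

```text
clock: 4.2
ee_pos: [0.595, 0.1335, 0.1164]
ee_rot: [-3.141, 0.0, 1.025]
wrist_force: [-0.3, 0.8, -1.8]
width: 0.0182
grip_force: 58.7
scene stay_knob [(array([336.9, 211.2]), 0.71)]
scene hole_near [(array([318. , 183.4]), 0.98)]
top stay_knob [(array([383.6, 216.4]), 0.76)]
top hole_near [(array([331.1, 185.6]), 0.76)]
```

View pics/b.png

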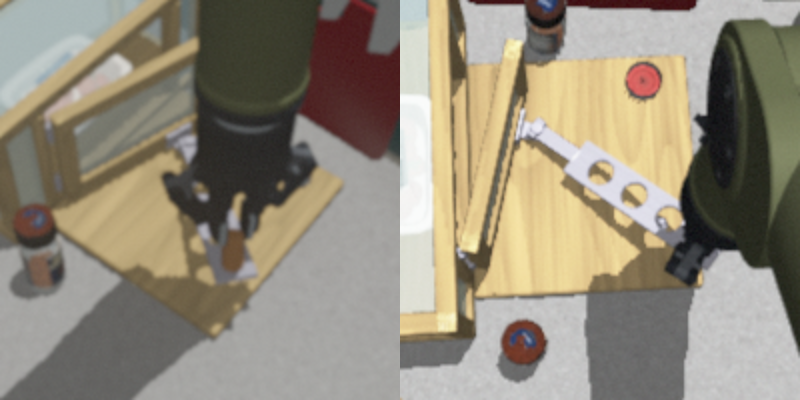

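The bar is lifted clear of the pin, with the knob held (scene ≈337,211; hole_near in top ≈331,186). Now I pull along the bar.

```bash
python3 -m jog '{"offset":[[-0.0044,-0.007,0],[-0.0044,-0.007,0],[-0.0044,-0.007,0],[-0.0044,-0.007,0],[-0.0044,-0.007,0],[-0.0044,-0.007,0],[-0.0044,-0.007,0],[-0.0044,-0.007,0],[-0.0044,-0.007,0],[-0.0044,-0.007,0],[0,-0.0015,0],[0,0,0],[0,0,0]],"yaw":[0,0,0,0,0,0,0,0,0,0,0,0,0]}'
python3 - <<'E'
from h import *
np.set_printoptions(precision=4,suppress=True)
a=cam("scene");b=cam("top")
for p,t in((a,"scene"),(b,"top")):
  for n,z in(("stay_knob",.115),("hole_near",.0555),("pin_top",.041)): print(t,n,[(u,c,at_z(p,u,z)) for u,c in find(p,n)[:1]])
f=lambda p,x,y:cv2.resize(p["img"][y:y+200,x:x+200,::-1],None,fx=2,fy=2)
cv2.imwrite("pics/c.png",np.hstack([f(a,220,90),f(b,230,100)]))
E
```

```text
clock: 5.8
ee_pos: [0.5526, 0.0607, 0.117]
ee_rot: [3.14, -0.001, 1.022]
wrist_force: [0.6, -1.8, -0.5]
width: 0.017
grip_force: 58.7
scene stay_knob [(array([351.104, 245.68 ]), 0.93, array([0.5564, 0.0647, 0.115 ]))]
scene hole_near [(array([329.088, 215.6  ]), 0.66, array([0.6097, 0.1565, 0.0555]))]
scene pin_top [(array([331.008, 220.12 ]), 0.93, array([0.6118, 0.1522, 0.041 ]))]
top stay_knob [(array([418.624, 242.92 ]), 0.59, array([0.5454, 0.0624, 0.115 ]))]
top hole_near [(array([362.112, 208.08 ]), 0.64, array([0.6169, 0.158 , 0.0555]))]
top pin_top [(array([361.984, 211.4  ]), 0.97, array([0.6127, 0.1565, 0.041 ]))]
```

View pics/c.png

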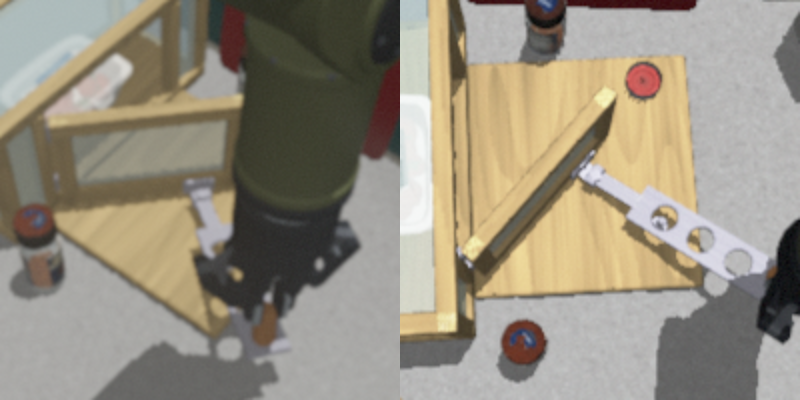

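The pin shows through the nearest hole (top crop ≈659,224, hole centre ≈664,216), so it is about 4 mm off. I lower partway, moving outward a little as the arc requires, and look again.

```bash
python3 -m jog '{"offset":[[-0.001,-0.001,0],[-0.001,-0.001,-0.008],[-0.002,-0.001,-0.008],[-0.001,-0.001,-0.008],[0,-0.001,-0.006],[0,0,0]],"yaw":[0,0,0,0,0,0]}'
python3 - <<'E'
from h import *
np.set_printoptions(precision=4,suppress=True)
b=cam("top")
for n,z in(("stay_knob",.085),("hole_near",.044),("pin_top",.041)): print(n,[(u,c,at_z(b,u,z)) for u,c in find(b,n)[:1]])
cv2.imwrite("pics/d.png",cv2.resize(b["img"][160:270,300:450,::-1],None,fx=5,fy=5))
E
```

```text
clock: 6.8
ee_pos: [0.5462, 0.0564, 0.0855]
ee_rot: [-3.141, 0.001, 1.023]
wrist_force: [-0.4, -1.2, -0.7]
width: 0.0172
grip_force: 68.4
stay_knob [(array([414.528, 247.   ]), 0.89, array([0.5405, 0.0626, 0.085 ]))]
hole_near [(array([358.016, 207.68 ]), 0.66, array([0.6195, 0.1648, 0.044 ]))]
pin_top [(array([361.472, 211.2  ]), 0.77, array([0.6131, 0.1575, 0.041 ]))]
```

View pics/d.png

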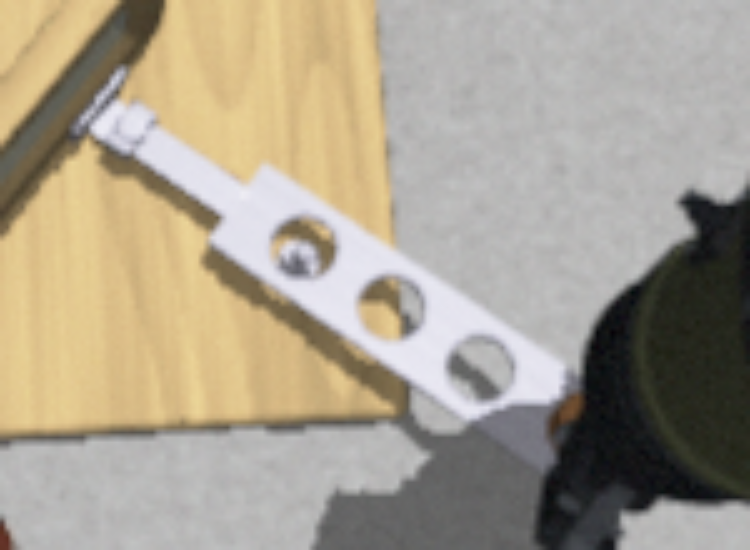

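The pin (≈299,256 in the crop) lies inside the hole (centre ≈305,247), about 4 mm sideways. I shift the knob sideways and lower.

```bash
python3 -m jog '{"offset":[[-0.003,0.001,0],[-0.003,0.001,0],[-0.001,0.001,-0.006],[-0.001,0,-0.007],[0,0,-0.007],[0,0,-0.005],[0,0,0]],"yaw":[0,0,0,0,0,0,0]}'
python3 - <<'E'
from h import *
b=cam("top")
cv2.imwrite("pics/e.png",cv2.resize(b["img"][160:270,300:450,::-1],None,fx=5,fy=5))
E
```

```text
clock: 7.7
ee_pos: [0.5385, 0.0594, 0.0608]
ee_rot: [-3.141, 0.001, 1.023]
wrist_force: [1.3, -3.1, 1.4]
width: 0.0166
grip_force: 73.5
```

View pics/e.png

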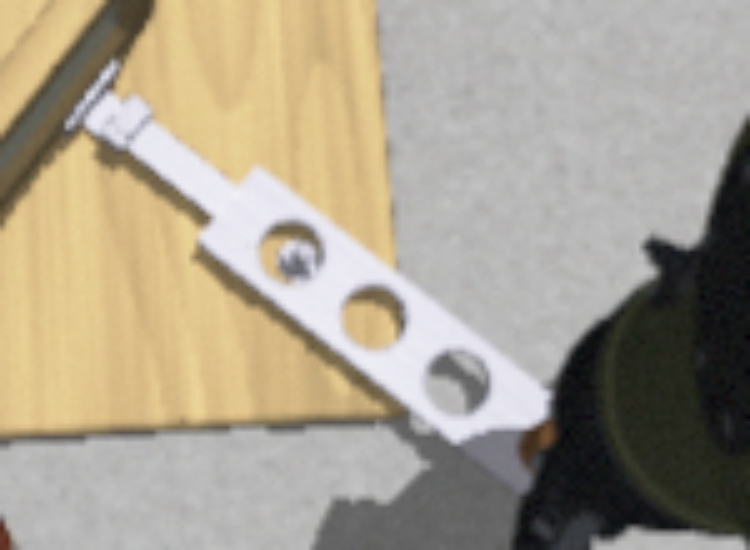

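The pin (≈299,257) is in the hole (centre ≈293,252), about 3 mm off. I nudge it outward, settle, release and rise.

```bash
python3 -m jog '{"offset":[[-0.001,-0.002,-0.001],[0,0,-0.001],[0,0,0]],"yaw":[0,0,0]}' && python3 -m jog '{"offset":[[0,0,0],[0,0,0],[0,0,0],[0,0,0],[0,0,0],[0,0,0],[0,0,0],[0,0,0.02],[0,0,0.03],[0,0,0.04],[0,0,0.04],[-0.03,-0.03,0.03],[-0.03,-0.04,0.03],[-0.02,-0.04,0],[0,-0.04,0],[0,0,0],[0,0,0],[0,0,0]],"yaw":[0,0,0,0,0,0,0,0,0,0,0,0,0,0,0,0,0,0]}' 0
python3 - <<'E'
from h import *
np.set_printoptions(precision=4,suppress=True)
a=cam("scene");b=cam("top")
for p,t in((a,"scene"),(b,"top")):
  for n,z in(("stay_knob",.059),("hole_near",.0325),("pin_top",.041)): print(t,n,[(u,c,at_z(p,u,z)) for u,c in find(p,n)[:1]])
P,C=cloud(b);m=near(P,(.541,.055),.035,.06,.15);print(m.sum(),P[m].mean(0),P[m].max(0)) 
f=lambda p,x,y:cv2.resize(p["img"][y:y+110,x:x+150,::-1],None,fx=2.6,fy=2.6)
cv2.imwrite("pics/f.png",np.hstack([f(a,270,160),f(b,300,160)]))
E
```

```text
clock: 8.05
ee_pos: [0.5377, 0.0575, 0.0597]
ee_rot: [3.141, -0.0, 1.024]
wrist_force: [1.4, -2.3, 2.5]
width: 0.0169
grip_force: 73.8
clock: 9.85
ee_pos: [0.4632, -0.0845, 0.2439]
ee_rot: [-3.141, -0.0, 1.025]
wrist_force: [0.5, 0.6, 0.1]
width: 0.0855
grip_force: 0.0
scene stay_knob [(array([344.128, 266.4  ]), 0.85, array([0.5424, 0.0628, 0.059 ]))]
scene hole_near [(array([324.928, 214.32 ]), 0.79, array([0.6186, 0.1739, 0.0325]))]
scene pin_top [(array([329.408, 217.92 ]), 0.86, array([0.6136, 0.1581, 0.041 ]))]
top stay_knob [(array([409.28, 247.4 ]), 0.61, array([0.5418, 0.0665, 0.059 ]))]
top hole_near [(array([357.504, 209.08 ]), 0.72, array([0.6186, 0.1646, 0.0325]))]
top pin_top [(array([361.088, 210.08 ]), 0.92, array([0.6153, 0.1583, 0.041 ]))]
113 [0.5392 0.0668 0.0716] [0.5493 0.0759 0.0763]
```

View pics/f.png

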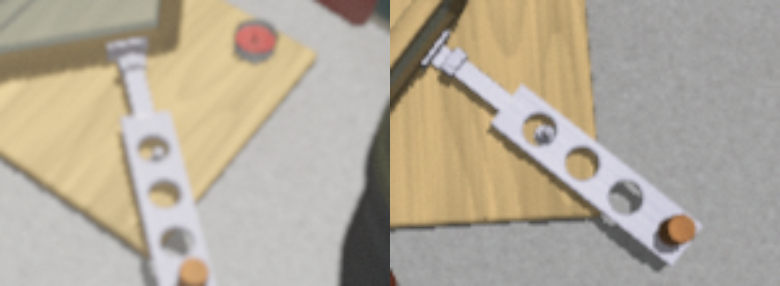

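The pin shows inside the near hole in both views (scene crop ≈156,151; top crop ≈543,131), and the window is wide open. I check the bar is level before handing in.

Run:
```python
from h import *
a=cam("top");P,C=cloud(a)
k=np.array([.540,.0665]);u=np.array([.6145,.1585])-k;u/=np.linalg.norm(u)
d=P[:,:2]-k;s=d@u;t=d@[-u[1],u[0]]
for lo in(-.01,.015,.035,.055,.08,.1,.12,.14):
    m=(s>lo)&(s<lo+.02)&(abs(t)<.016)&(P[:,2]>.025)&(P[:,2]<.055);print(lo,m.sum(),np.median(P[m][:,2]).round(4))
```

```text
-0.01 78 0.0358
0.015 139 0.0352
0.035 49 0.0353
0.055 142 0.035
0.08 67 0.0354
0.1 146 0.0355
0.12 72 0.0352
0.14 148 0.0356
```

The bar is level, with its top at 35 mm all along.

```bash
python3 -c "
from plant import r;print(r.finish_job())"
```

```text
the job is handed in; nothing more can be done
None
```

The job is handed in: the window is wide open, the near hole is over the pin (about 3–8 mm off centre), the bar lies flat and the arm is clear, though the judge returned no verdict.

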